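# Shut and latch the jar pen's gate

## Task

Two low steel pens on the microscope bench keep specimen jars from being swept off; one gate has been left standing ajar. Lift that gate's drop bar (the one with the black knob on it), swing the gate shut with the bar passing over the lip of the catch, and let the bar drop back behind the lip so that the gate is latched. The green jar inside must stay upright where it stands.

Things in the scene. Friction and masses are not known exactly. Their poses are not given: they have to be found in the camera images.
- gate (a joint): Opening angle (rad) of the ajar gate: 0 shut (stopped there), growing as it swings out towards the robot, to 1.5; starts at 0.4 to 0.7, turns easily, stays where left. A grid of thin steel rods, 205 mm long, up to 105 mm above the bench, on a vertical hinge at the left end (seen from the robot) of the pen's front. The second pen is alike, its gate shut and latched.
- bar (a joint): Lift angle (rad) of that gate's drop bar: 0 level, growing as the free end rises, to 1.1; it falls back by its weight. Dark flat steel, 10 mm thick, 18 high, 228 long, 160 g, along the top of the gate, on a level pin square to the gate, 20 mm from the hinge axis, 120 mm above the bench. Lifted 0.15 or more it clears the catch's lip; level it cannot pass.
- bar_knob (a point): Centre of the black knob on the bar, the place to grip: an upright disc 36 mm across, 14 mm thick, flat faces parallel to the gate (pinch from above across the 14 mm). Bar level: 155 mm above the bench, bar top at 129 mm; 145 mm along the bar from its pivot and 35 mm above it. Moves with the bar. z up (bar level), y towards the pivot, x square to the gate, inward.
- gate_hinge (a point): Fixed point on that gate's vertical hinge axis, 120 mm above the bench, level with the bar's pivot. Its axes are the pen's: z up, x from the front into the pen, y from the catch towards the hinge. The shut gate runs from here along -y; opening turns it about the vertical towards -x.
- catch (a point): Fixed point where the latched bar's underside rests, on the post at the shut gate's free end: 225 mm from the hinge along -y, 111 mm above the bench. Same axes as the hinge. A steel lip 8 mm thick, 34 mm along y, top 136 mm above the bench, stands on the -x side, its inner face 25 mm from here: the bar has 20 mm play, so the latched gate may stand 0 to 0.08 rad open.
- jar: The closed green specimen jar standing loose inside the pen with the open gate: 62 mm across, 92 mm high, white lid, 250 g. Origin at the centre of its underside, z up. The pen's floor is 10 mm above the bench.

How it is judged:
By the outcome, as a careful person would: the job done as asked, in the order asked, and still so for the second after the job is handed in, with the robot touching nothing.
It also fails if it takes over 38 s, if anything falls off the work surface, if the arm or the gripper's body presses on something with over 40 N, if the wrist force passes 120 N, or if a joint passes its speed limit or range.

## Robot

A 6-joint arm with a two-finger parallel gripper is mounted at the origin on the work surface. World frame = base frame: x ahead of the robot, y to its left, z up, the work surface at z = 0. Lengths are in mm, angles in rad, forces in N, time in s.
With the tool pointing down it reaches from about 325 to 925 mm from the base axis. Payload 3.1 kg.
Tool frame: the origin (TCP) lies at the very end of the fingers, on their centre line; the grasp point (between the pads) lies 19 mm behind it; z points along the fingers, y is the direction in which the jaws open and shut (so a half turn about z gives the same grasp; the last joint's range is limited). The gripper opens to 85 mm and grips with 20 to 120 N. Pads are 22 mm wide; open, the fingers measure 114 mm over their backs; the gripper's body (76 mm by 85 mm) begins 54 mm behind the grasp point. The pads swing forward as they close: fully open they stand 13 mm farther back than shut.
Start: joints at [-1.435, 0.217, 1.613, -0, 1.311, -0.112], TCP at [153.316, -605.916, 231.3] pointing down, gripper open.
Joint ranges: [-2.75, 2.75], [-0.78, 2.1], [0.31, 2.55], [-1.13, 4.27], [0.13, 2.63], [-2.58, 2.58]. Speed limits (rad/s): [2.79, 2.79, 3.14, 3.14, 3.14, 3.14].

## Interface

Orientations are given as a unit quaternion [w, x, y, z].
In Python, from rig import r, grab_frame, finish_job, spot_in gives the robot as it stands. The module is installed in compiled form; this text tells all that it offers.
- The arm moves only by the tool play_rows, never from a script. Its argument "targets" is a list of rows, each a list of 3 entries, a list of its own where there are three numbers: the shift along the tool's x, y, z in units of 50 mm (1.0 is 50 mm), then the turn, a rotation vector about the tool's x, y, z in units of 5 degrees (1.0 is 5 degrees), then the opening in per cent of the stroke, from 0 (shut) to 100 (fully open). A call has 1 to 5 rows; each row is the pose to reach, as a shift and turn from the pose measured when the call began, along the tool's axes at that moment; what a row does not reach only later rows make up. A row lasts 1/10 s, in which the tool goes at most 50 mm and 8.59 degrees, less where a joint would pass 70% of its speed; a pose out of reach is approached as far as the arm can. A call with a gripper value outside its range is refused whole. The fingers move at their own pace and stop on an object; "force" is the grip in N (left out, the last holds). Time passes only in rows, so rows that repeat a pose let the fingers close. It gives the time, the measured TCP pose, the force and the opening at its end, in the units of the state.
- r.observe(): the state, without advancing time (a new reading comes with each control period).
- grab_frame(name): name is "scene" or "top"; returns a dict with "color" (400x640x3 uint8, red, green, blue), "range_z" (400x640 float32, mm along the optical axis (not along the pixel's ray), 0 where there is no reading), "mtx" (3x3 intrinsics, pixels), "dist" ([k1, k2, p1, p2, k3] as OpenCV has them; the pictures are not rectified), "camera_from_world" (4x4, takes a point from world to camera coordinates). Camera axes: x right, y up, looking along -z (the intrinsics and any distortion apply to the point x, -y, -z); pixel columns grow to the right and rows downward; lengths in mm; the calibration is good to about 2 mm. A picture is of the moment at which its call begins.
- finish_job(): hands the job in, once; it reports no verdict.
Trained networks look in the newest picture that a camera, given by its name, has taken for a name from the list of things; names that differ only in an ending like _2 or _b are one class to them, and where a whole thing is asked for, a point or a joint stands for the part that bears it (a point fixed in the world has none). Each returns a list of dicts, best first, with "conf" (0 to 1); they miss things now and then, are a little off and sometimes report something else, mostly with a low value. They report only what shows in the picture. A call takes as long as a camera call.
- spot_in(camera, thing): "position" ([x, y, z] in mm, in world coordinates, good to about 4 mm: the middle of the surface that is visible of it).
The state is a dict: "t": time; "joints": joint angles; "qvel": joint speeds; "tau": joint torques, N m; "tcp_pos": TCP position; "eef_rot": TCP orientation; "ft_force": force on the tool from outside, world axes, zero at the start; "moment": the same for the moment, N m; "opening": finger opening in mm.
Only numpy, scipy, OpenCV 4.12 (cv2) and the standard library are available. Lean on these libraries where they do the work, as an engineer would, in place of code of your own. Each camera call takes 0.05 s, during which the arm holds its last target.

## Working session

There is one attempt and no reset: what is moved stays moved. The work goes in short steps, Python scripts to look and compute and a tool call to move; the robot and the scene stay as the last step left them, time stands still between calls to the robot, and variables do not carry over. Pictures are saved under pics/ and viewed, and the job is handed in when it is done.

Besides the shell and the picture viewer there is one more tool, called after "Request:" as a command line: name --argument value ..., lists and objects as JSON in quotes. play_rows: Moves the arm, as the interface text tells. Its arguments: {"type":"object","properties":{"targets":{"type":"array","items":{"type":"array"}},"force":{"type":"number"}},"required":["targets"]}

```bash
mkdir -p pics; cat > h.py <<'E'
import numpy as np, cv2
from rig import r, grab_frame, finish_job, spot_in
def save(f,n,crop=None):
    im=f["color"][:,:,::-1]
    if crop: 
        a,b,c,d=crop; im=cv2.resize(im[b:d,a:c],None,fx=3,fy=3)
        if im.shape[1]>800: im=cv2.resize(im,(800,int(im.shape[0]*800/im.shape[1])))
    cv2.imwrite(f"pics/{n}.png",im)
def pw(f,u,v,z=None):
    K=f["mtx"];p=cv2.undistortPoints(np.array([[[u,v]]],float),K,f["dist"])[0,0]
    z=f["range_z"][int(v),int(u)] if z is None else z
    c=np.array([p[0]*z,-p[1]*z,-z,1]); return (np.linalg.inv(f["camera_from_world"])@c)[:3]
def proj(f,P):
    c=f["camera_from_world"]@np.append(P,1)
    return cv2.projectPoints(np.array([[c[0],-c[1],-c[2]]]),np.zeros(3),np.zeros(3),f["mtx"],f["dist"])[0][0,0]
E
python3 - <<'E'
from h import *
np.set_printoptions(precision=1,suppress=True)
for c in("scene","top"):
    f=grab_frame(c);save(f,c+"0");np.save(c+"0.npy",f,allow_pickle=True)
    for t in("bar_knob","gate","bar","jar"):
        for d in spot_in(c,t): print(c,t,np.array(d["position"]),round(d["conf"],2),proj(f,d["position"]))
s=r.observe();print(s["t"],s["tcp_pos"],s["eef_rot"],s["opening"])
E
```

```text
scene bar_knob [553.7 193.6 132.2] 0.56 [402.5 220.9]
scene gate [560.1 230.1 105.2] 0.95 [411.5 235.9]
scene bar [552.4 185.2 132.2] 0.87 [400.  219.1]
scene jar [728.  194.8  85.8] 0.84 [361.8 272.9]
top bar_knob [551.6 202.  132.2] 0.94 [231.3 233.2]
top gate [553.3 213.5 126.2] 0.7 [227.3 232.5]
top bar [548.6 202.5 125.9] 0.66 [231.5 234.5]
top jar [704.9 177.5 100.1] 0.87 [245.1 175.4]
0.5 [ 153.3 -605.9  231.3] [-0.   1.   0.1 -0. ] 85.59612516576306
```

View pics/scene0.png

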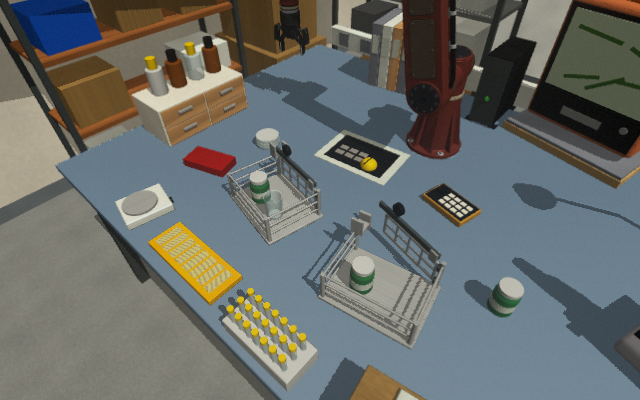

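View pics/top0.png

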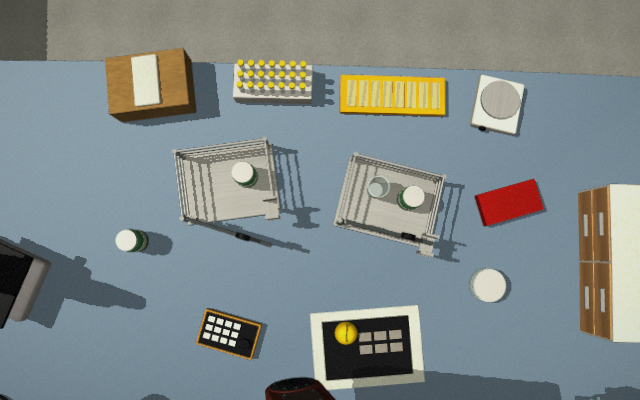

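```bash
python3 - <<'E'
from h import *
np.set_printoptions(precision=1,suppress=True)
for c,cr in(("top",(160,125,310,260)),("scene",(310,190,460,345))):
    f=np.load(c+"0.npy",allow_pickle=True).item()
    im=f["color"][cr[1]:cr[3],cr[0]:cr[2],::-1];cv2.imwrite(f"pics/{c}z.png",cv2.resize(im,None,fx=3.8 if c=="scene" else 5,fy=3.8 if c=="scene" else 4.4,interpolation=cv2.INTER_CUBIC))
    # points in height 112-180 near
    R=f["range_z"]; L=[]
    for v in range(cr[1],cr[3]):
        for u in range(cr[0],cr[2]):
            if R[v,u]>0:
                p=pw(f,u,v)
                if p[2]>100: L.append([u,v,*p])
    L=np.array(L);np.save(c+"pts.npy",L)
    print(c,len(L))
    B=L[(L[:,2]<640)]
    print(B[B[:,0].argsort()][::max(1,len(B)//45)])
E
```

```text
top 1452
[[179.  218.  587.9 342.5 112.7]
 [181.  218.  588.3 338.4 108.5]
 [182.  217.  590.8 335.4 110.7]
 [183.  214.  599.  334.7 105. ]
 [187.  217.  590.4 318.9 123.7]
 [189.  220.  582.8 313.2 124.6]
 [191.  219.  585.1 306.7 130.3]
 [194.  217.  590.1 298.2 134.6]
 [196.  219.  585.9 295.7 123. ]
 [200.  225.  570.7 284.5 124. ]
 [204.  224.  573.4 273.7 127. ]
 [208.  227.  566.  262.9 128. ]
 [211.  226.  568.6 254.7 130.9]
 [215.  229.  561.3 244.4 130. ]
 [219.  228.  564.3 235.2 125.5]
 [223.  232.  554.3 224.1 128.1]
 [227.  230.  559.7 214.8 124.4]
 [230.  234.  549.6 206.1 127.6]
 [234.  234.  549.9 195.9 127.8]
 [237.  237.  541.6 181.6 168. ]
 [240.  235.  546.6 174.  170.6]
 [243.  236.  544.2 166.1 173.9]
 [245.  237.  542.  161.3 172.6]
 [248.  237.  542.2 154.4 169.6]
 [251.  240.  535.8 152.  129.3]
 [255.  241.  533.5 141.8 128.6]
 [258.  243.  528.7 134.2 127.2]
 [262.  244.  526.4 124.  126.7]
 [264.  241.  534.2 119.7 122.1]
 [265.  243.  529.1 116.4 128.3]
 [266.  204.  630.  119.  109.5]
 [267.  212.  609.4 115.9 108.1]
 [267.  205.  627.8 116.7 105.8]
 [
[... 1290 characters left out ...]
143.8]
 [405.  223.  554.  202.  130.1]
 [407.  230.  561.1 214.7 118. ]
 [409.  230.  564.  221.3 125.3]
 [411.  238.  563.9 231.7 101.1]
 [413.  236.  565.1 236.1 113.7]
 [415.  234.  568.  241.1 128.1]
 [417.  233.  561.7 243.2 128.2]
 [420.  237.  568.1 255.9 127.9]
 [421.  239.  571.2 260.9 126.7]
 [423.  245.  576.9 272.  117. ]
 [425.  241.  570.  271.8 126.3]
 [427.  247.  581.6 284.7 123.8]
 [429.  254.  589.3 297.  113.5]
 [431.  248.  581.1 294.8 127.7]
 [432.  252.  591.2 303.1 128.6]
 [434.  250.  581.5 303.5 127.4]
 [435.  260.  595.7 317.4 113.2]
 [437.  279.  633.2 346.3 101.6]
 [438.  256.  591.4 319.9 127.2]
 [440.  254.  581.6 320.3 125.8]
 [444.  266.  589.3 340.8 103. ]]
```

View pics/topz.png

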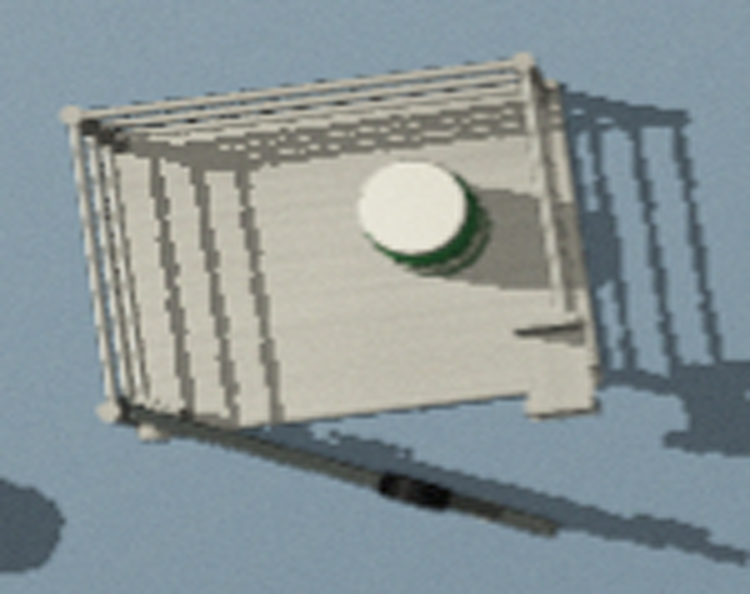

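View pics/scenez.png

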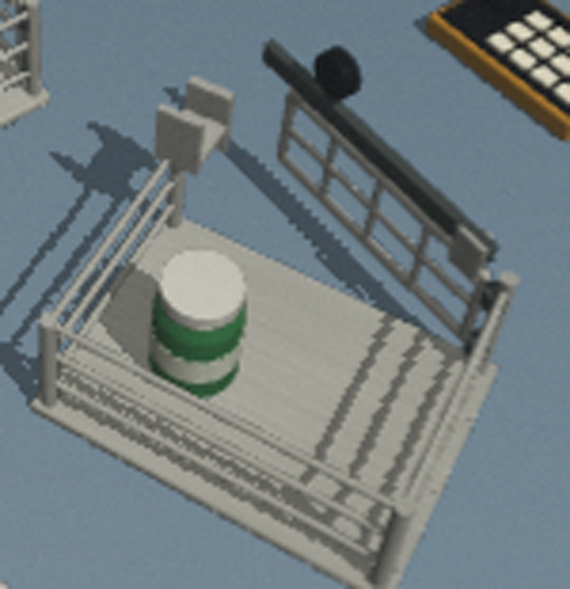

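```bash
python3 - <<'E'
from h import *
np.set_printoptions(precision=2,suppress=True)
for c in("top","scene"):
    L=np.load(c+"pts.npy")
    P=L[:,2:]
    # rough bar line
    a=np.array([588,325.]);b=np.array([525,112.]);d=(b-a)/np.linalg.norm(b-a);n=np.array([-d[1],d[0]])
    s=(P[:,:2]-a)@n;t=(P[:,:2]-a)@d
    bar=P[(abs(s)<14)&(P[:,2]>121)&(P[:,2]<134)&(t>10)&(t<225)]
    m=bar[:,:2].mean(0);u=np.linalg.svd(bar[:,:2]-m)[2][0];u=u if u[1]<0 else -u
    kn=P[(abs(s)<30)&(P[:,2]>140)&(P[:,2]<185)&(t>100)&(t<220)]
    tt=(P[(abs(s)<14)&(P[:,2]>118)&(P[:,2]<136)][:,:2]-m)@u
    print(c,"bar mean",m,"dir",u,"ang",np.arctan2(u[1],u[0]),"t range",np.percentile(tt,[1,99]),"n",len(bar))
    print(" knob mean",kn.mean(0),"min",kn.min(0),"max",kn.max(0),len(kn),"t",((kn[:,:2]-m)@u).min(),((kn[:,:2]-m)@u).max(), "free end",m+u*tt.max(),"pivot end", m+u*tt.min())
    # catch region
    C=P[(P[:,0]>575)&(P[:,0]<650)&(P[:,1]>80)&(P[:,1]<135)&(P[:,2]>104)]
    top=C[C[:,2]>128]
    print(" catch",len(C),"lip pts",len(top)); print(top[:40])
E
```

```text
top bar mean [558.99 223.94] dir [-0.27 -0.96] ang -1.8491521168309097 t range [-99.49 125.81] n 285
 knob mean [543.11 167.53 167.57] min [532.58 150.46 147.1 ] max [554.27 186.79 176.39] 84 t 38.37596196817594 75.17711580196249 free end [523.8  100.81] pivot end [586.84 321.38]
 catch 300 lip pts 95
[[647.1   98.15 148.21]
 [647.46  95.88 145.39]
 [647.04  92.98 149.91]
 [643.5  117.6  153.73]
 [643.83 115.36 151.16]
 [644.11 113.06 149.11]
 [643.77 110.17 152.92]
 [644.27 108.07 148.77]
 [644.11 105.36 150.86]
 [644.74 103.36 145.4 ]
 [644.4  100.49 149.21]
 [644.66  98.14 147.39]
 [644.27  95.26 151.65]
 [644.35  92.77 151.43]
 [646.34  91.77 133.24]
 [641.08 125.32 151.  ]
 [641.38 123.06 148.72]
 [641.11 120.2  151.95]
 [641.76 118.3  146.22]
 [641.47 115.43 149.65]
 [641.26 112.66 152.23]
 [641.49 110.31 150.64]
 [641.77 108.01 148.53]
 [641.87 105.53 148.17]
 [641.61 102.73 151.25]
 [641.36  99.95 154.24]
 [641.87  97.84 149.87]
 [641.61  95.06 153.04]
 [642.02  92.84 149.65]
 [643.64  91.57 134.6 ]
 [638.62 122.72 151.05]
 [638.56 120.09 152.25]
 [638.17 117.12 156.68]
 [638
[... 733 characters left out ...]
24]
 [602.61  93.47 136.02]
 [600.17  95.05 135.18]
 [598.21  96.96 134.95]
 [596.5   99.03 135.03]
 [596.91 102.44 137.66]
 [592.95 103.09 135.01]
 [588.93 103.71 132.28]
 [602.17  90.28 129.59]
 [601.83  93.25 131.36]
 [600.11  95.32 131.42]
 [599.77  98.28 133.18]
 [599.45 101.24 134.96]
 [596.88 102.76 133.98]
 [595.27 104.88 134.16]
 [593.21 106.73 133.81]
 [591.46 108.76 133.82]
 [588.48 110.05 132.36]
 [602.7   94.13 128.74]
 [601.18  99.51 131.24]
 [600.81 102.44 132.97]
 [600.33 105.27 134.54]
 [598.46 107.22 134.4 ]
 [596.52 109.13 134.18]
 [598.19 113.27 138.35]
 [593.84 113.69 135.2 ]
 [591.3  115.24 134.26]
 [590.87 118.06 135.86]
 [601.57 100.08 128.03]
 [599.88 105.32 130.31]]
```

```bash
python3 - <<'E'
from h import *
np.set_printoptions(precision=1,suppress=True)
f=np.load("top0.npy",allow_pickle=True).item()
def atz(u,v,z):
    a,b=pw(f,u,v,500.),pw(f,u,v,1500.);return a+(b-a)*(z-a[2])/(b[2]-a[2])
q=lambda x,y:(160+x/5-.4,125+y/4.4-.4)
for n,x,y,z in(("BL post",70,115,110),("BR post",525,65,110),("hinge post",112,410,110),("floor FL",278,422,10),("floor FR",525,395,10),("knob",415,490,165)):
    print(n,atz(*q(x,y),z))
for c in("top","scene"):
    P=np.load(c+"pts.npy")[:,2:]
    for nm,m in(("lip",(P[:,0]>584)&(P[:,0]<608)&(P[:,1]>80)&(P[:,1]<128)&(P[:,2]>131)),("back",(P[:,0]>625)&(P[:,0]<660)&(P[:,1]>80)&(P[:,1]<135)&(P[:,2]>140)),
     ("hpost",(P[:,0]>570)&(P[:,0]<610)&(P[:,1]>328)&(P[:,1]<355)&(P[:,2]>100))):
        Q=P[m]; 
        if len(Q)<5: continue
        (cx,cy),(w,h),an=cv2.minAreaRect(Q[:,:2].astype(np.float32)); u=np.linalg.svd(Q[:,:2]-Q[:,:2].mean(0))[2][0]
        print(c,nm,len(Q),"ctr",cx,cy,w,h,an,"mean",Q.mean(0),"dir",u,np.percentile(Q[:,2],95))
E
```

```text
BL post [764.3 366.5 110. ]
BR post [799.9 128.5 110. ]
hinge post [588.8 335.5 110. ]
floor FL [589.5 269.2  10. ]
floor FR [610.  132.1  10. ]
knob [544.5 168.4 165. ]
top lip 44 ctr 595.7267456054688 101.31021881103516 8.044322967529297 33.25691223144531 8.639190673828125 mean [595.8 101.4 135.8] dir [ 0.2 -1. ] 139.14149988030596
top back 37 ctr 641.8761596679688 108.7478256225586 6.408931255340576 32.88119888305664 10.483916282653809 mean [642.1 108.3 149.9] dir [-0.2  1. ] 153.83243886604959
top hpost 41 ctr 595.3433837890625 336.07708740234375 12.557197570800781 28.56177520751953 88.96791076660156 mean [592.6 336.6 106.3] dir [-1.  -0.2] 113.50360162945867
scene lip 43 ctr 595.3419189453125 102.67284393310547 12.542591094970703 33.69408416748047 5.990196228027344 mean [596.8 102.9 134.2] dir [-0.2  1. ] 136.6718590379474
scene back 56 ctr 643.0134887695312 110.26692199707031 8.604323387145996 33.571739196777344 8.205196380615234 mean [643.4 110.7 146.1] dir [-0.2  1. ] 150.45112803533408
scene hpost 39 ctr 594.2413330078125 337.18402099609375 10.748745918273926 24.877410888671875 79.89716339111328 mean [591.4 338.6 106.7] dir [1.  0.1] 112.44117649092368
```

```bash
cat >> h.py <<'E'
from scipy.spatial.transform import Rotation as Ro
np.set_printoptions(precision=2,suppress=True)
H=np.array([589.5,329.]); PHI0=-1.412
def tool():
    s=r.observe();q=np.array(s["eef_rot"]);return s,np.array(s["tcp_pos"]),Ro.from_quat(q[[1,2,3,0]])
def down(yaw_of_y):
    # tool z down, tool y along yaw
    y=np.array([np.cos(yaw_of_y),np.sin(yaw_of_y),0]);z=np.array([0,0,-1.]);x=np.cross(y,z)
    return Ro.from_matrix(np.array([x,y,z]).T)
def knob(g,th):
    a=20+145*np.cos(th)-35*np.sin(th);up=145*np.sin(th)+35*np.cos(th)
    ph=PHI0-g;p=H+a*np.array([np.cos(ph),np.sin(ph)]);return np.array([*p,120+up])
def go(p,R):
    s,p0,R0=tool(); d=R0.inv().apply(np.array(p)-p0)/50; w=(R0.inv()*R).as_rotvec()/np.radians(5)
    print("t",round(s["t"],2),"tcp",p0,"zaxis",R0.apply([0,0,1]),"open",s["opening"],"F",np.array(s["ft_force"]),"j",np.array(s["joints"]))
    print("shift",d,"turn",w); return d,w
def goto(g,th,dz=0,flip=0):
    # pads normal yaw = gate dir + pi/2 
    yaw=PHI0-g+np.pi/2+(np.pi if flip else 0)
    k=knob(g,th); print("knob",k); return go(k+[0,0,-19+dz],down(yaw))
E
python3 - <<'E'
from h import *
s,p,R=tool();print(R.as_matrix())
print(knob(.438,0))
goto(.438,0,110);goto(.438,0,110,1)
E
```

```text
[[ 0.97  0.25 -0.  ]
 [ 0.25 -0.97  0.  ]
 [ 0.   -0.   -1.  ]]
[544.03 170.39 155.  ]
knob [544.03 170.39 155.  ]
t 0.5 tcp [ 153.31 -605.9   231.27] zaxis [-0.  0. -1.] open 85.59612516576306 F [ 0.46  0.   -0.84] j [-1.44  0.22  1.61 -0.    1.31 -0.11]
shift [ 11.38 -13.14  -0.29] turn [ -0.    -0.   -11.96]
knob [544.03 170.39 155.  ]
t 0.5 tcp [ 153.31 -605.9   231.27] zaxis [-0.  0. -1.] open 85.59612516576306 F [ 0.46  0.   -0.84] j [-1.44  0.22  1.61 -0.    1.31 -0.11]
shift [ 11.38 -13.14  -0.29] turn [-0.    0.   24.04]
```

Request:
play_rows --targets '[[[2.8,-3.3,-0.3],[0,0,-4],70],[[2.8,-3.3,-0.3],[0,0,-4],70],[[2.8,-3.3,-0.3],[0,0,-4],70],[[2.8,-3.3,-0.3],[0,0,-4],70],[[2.8,-3.3,-0.3],[0,0,-4],70]]' --force 40

```text
t: 1.0
tcp_pos: [249.9, -408.1, 246.4]
eef_rot: [-0.0, 0.955, 0.295, 0.001]
ft_force: [-0.0, 0.4, -0.2]
opening: 59.3
```

```bash
python3 -c "
from h import *
goto(.438,0,110)"
```

```text
knob [544.03 170.39 155.  ]
t 1.0 tcp [ 249.91 -408.07  246.44] zaxis [ 0.  0. -1.] open 59.3272310089288 F [-0.02  0.37 -0.21] j [-1.17 -0.12  1.93  0.    1.33 -0.2 ]
shift [11.39 -6.23  0.03] turn [-0.   -0.02 -7.93]
```

Request:
play_rows --targets '[[[4.2,-2.3,0],[0,0,-3],70],[[4.2,-2.3,0],[0,0,-3],70],[[4.2,-2.3,0],[0,0,-3],70],[[4.2,-2.3,0],[0,0,-3],70],[[4.2,-2.3,0],[0,0,-3],70]]'

```text
t: 1.5
tcp_pos: [359.2, -193.2, 247.3]
eef_rot: [0.0, 0.909, 0.417, 0.001]
ft_force: [0.9, -0.0, -0.2]
opening: 60.0
```

```bash
python3 -c "
from h import *
goto(.438,0,110)"
```

```text
knob [544.03 170.39 155.  ]
t 1.5 tcp [ 359.19 -193.2   247.28] zaxis [ 0.  0. -1.] open 59.957468048017226 F [ 0.87 -0.02 -0.19] j [-0.67 -0.29  2.08  0.    1.36  0.04]
shift [ 7.92 -1.93  0.03] turn [ 0.02 -0.01 -4.93]
```

Request:
play_rows --targets '[[[4.4,-1.1,0],[0,0,-3],70],[[4.4,-1.1,0],[0,0,-3],70],[[4.4,-1.1,0],[0,0,-3],70],[[4.4,-1.1,0],[0,0,-3],70],[[4.4,-1.1,0],[0,0,-3],70]]'

```text
t: 2.0
tcp_pos: [462.3, 12.2, 248.0]
eef_rot: [0.001, 0.846, 0.534, 0.002]
ft_force: [0.0, -0.5, -0.2]
opening: 59.7
```

```bash
python3 -c "
from h import *
goto(.438,0,90)"
```

```text
knob [544.03 170.39 155.  ]
t 2.0 tcp [462.32  12.23 248.03] zaxis [ 0.  0. -1.] open 59.707524481185544 F [ 0.03 -0.46 -0.16] j [-0.13 -0.16  1.97  0.    1.33  0.32]
shift [3.56 0.11 0.45] turn [ 0.04 -0.02 -1.9 ]
```

Request:
play_rows --targets '[[[3.56,0.1,0],[0,0,-1.9],60],[[3.56,0.1,0],[0,0,-1.9],60],[[3.56,0.1,0.3],[0,0,-1.9],60],[[3.56,0.1,0.4],[0,0,-1.9],60],[[3.56,0.1,0.45],[0,0,-1.9],60]]'

```text
t: 2.5
tcp_pos: [544.6, 173.7, 224.5]
eef_rot: [0.001, 0.798, 0.603, 0.002]
ft_force: [0.1, -0.1, 0.0]
opening: 51.5
```

```bash
python3 - <<'E'
from h import *
goto(.438,0,0)
for c,cr in(("top",(160,125,310,260)),("scene",(320,150,470,260))):
    f=grab_frame(c);save(f,c+"1",cr)
    print(c,[(np.array(d["position"]),d["conf"]) for d in spot_in(c,"bar_knob")])
E
```

```text
knob [544.03 170.39 155.  ]
t 2.5 tcp [544.62 173.74 224.46] zaxis [ 0.  0. -1.] open 51.474956496742976 F [ 0.13 -0.12  0.04] j [0.19 0.11 1.75 0.   1.28 0.46]
shift [-0.07  0.    1.77] turn [ 0.03 -0.02  0.04]
top [(array([533.2, 135.4, 131.7]), 0.47)]
scene [(array([551.9, 193.6, 129.5]), 0.61)]
```

View pics/scene1.png

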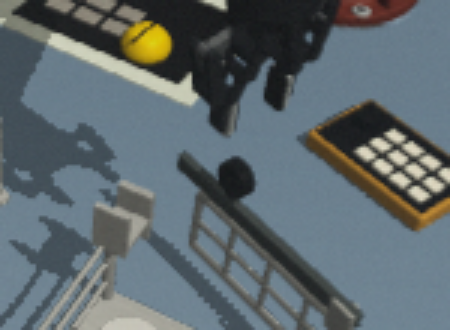

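Request:
play_rows --targets '[[[-0.05,0,0.8],[0,0,0],60],[[-0.05,0,1.4],[0,0,0],60],[[-0.05,0,1.75],[0,0,0],60],[[-0.05,0,1.75],[0,0,0],60],[[-0.05,0,1.75],[0,0,0],60]]'

```text
t: 3.2
tcp_pos: [543.6, 166.3, 139.5]
eef_rot: [0.002, 0.799, 0.601, 0.002]
ft_force: [-0.4, 0.7, -0.5]
opening: 51.1
```

```bash
python3 - <<'E'
from h import *
goto(.438,0,0)
for c,cr in(("scene",(320,150,470,260)),):
    f=grab_frame(c);save(f,c+"2",cr)
E
```

```text
knob [544.03 170.39 155.  ]
t 3.2 tcp [543.61 166.25 139.5 ] zaxis [ 0.01 -0.   -1.  ] open 51.09837516748014 F [-0.38  0.74 -0.48] j [ 0.17  0.19  1.83 -0.    1.12  0.46]
shift [ 0.08 -0.02  0.07] turn [ 0.06 -0.01 -0.03]
```

View pics/scene2.png

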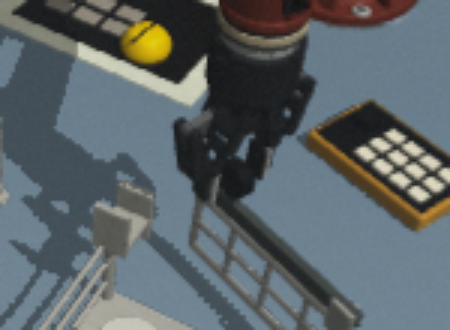

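Fingers straddle the knob at about (235,180). I'll correct by 4 mm and close.

Request:
play_rows --targets '[[[0.08,0,0.05],[0,0,0],60],[[0.08,0,0.05],[0,0,0],10],[[0.08,0,0.05],[0,0,0],5],[[0.08,0,0.05],[0,0,0],5],[[0.08,0,0.05],[0,0,0],5]]' --force 30

```text
t: 3.75
tcp_pos: [545.4, 170.8, 138.7]
eef_rot: [0.002, 0.799, 0.601, 0.003]
ft_force: [-2.2, 0.2, 5.2]
opening: 13.7
```

```bash
python3 - <<'E'
from h import *
goto(.438,0,0)
E
```

```text
knob [544.03 170.39 155.  ]
t 3.75 tcp [545.36 170.81 138.66] zaxis [ 0.01  0.   -1.  ] open 13.66711950609074 F [-2.2   0.21  5.22] j [ 0.18  0.2   1.82 -0.    1.12  0.46]
shift [-0.02 -0.02  0.05] turn [ 0.07 -0.02 -0.01]
```

```bash
cat >> h.py <<'E'
def hold(g,th,tilt=None,off=(0,0,0),dep=16.3):
    tilt=th if tilt is None else tilt
    ph=PHI0-g;e=np.array([np.cos(ph),np.sin(ph),0]);zz=np.array([0,0,1.])
    z=-(np.cos(tilt)*zz-np.sin(tilt)*e);y=np.array([-e[1],e[0],0]);x=np.cross(y,z)
    R=Ro.from_matrix(np.array([x,y,z]).T);p=knob(g,th)+dep*z+np.array(off)
    print("g",g,"th",th,"->",p,end=" ");return go(p,R)
E
python3 - <<'E'
from h import *
for th in(0,.1,.2,.3): hold(.438,th)
E
```

```text
g 0.438 th 0 -> [544.03 170.39 138.7 ] t 3.75 tcp [545.36 170.81 138.66] zaxis [ 0.01  0.   -1.  ] open 13.66711950609074 F [-2.2   0.21  5.22] j [ 0.18  0.2   1.82 -0.    1.12  0.46]
shift [-0.02 -0.02 -0.  ] turn [ 0.07 -0.02 -0.01]
g 0.438 th 0.1 -> [544.74 172.88 153.08] t 3.75 tcp [545.36 170.81 138.66] zaxis [ 0.01  0.   -1.  ] open 13.66711950609074 F [-2.2   0.21  5.22] j [ 0.18  0.2   1.82 -0.    1.12  0.46]
shift [ 0.04 -0.02 -0.29] turn [ 0.07 -1.17 -0.02]
g 0.438 th 0.2 -> [545.85 176.74 167.13] t 3.75 tcp [545.36 170.81 138.66] zaxis [ 0.01  0.   -1.  ] open 13.66711950609074 F [-2.2   0.21  5.22] j [ 0.18  0.2   1.82 -0.    1.12  0.46]
shift [ 0.12 -0.02 -0.57] turn [ 0.07 -2.32 -0.02]
g 0.438 th 0.3 -> [547.34 181.93 180.72] t 3.75 tcp [545.36 170.81 138.66] zaxis [ 0.01  0.   -1.  ] open 13.66711950609074 F [-2.2   0.21  5.22] j [ 0.18  0.2   1.82 -0.    1.12  0.46]
shift [ 0.23 -0.02 -0.84] turn [ 0.07 -3.46 -0.02]
```

Request:
play_rows --targets '[[[0.02,0,-0.15],[0,-0.6,0],5],[[0.05,0,-0.29],[0,-1.2,0],5],[[0.08,0,-0.43],[0,-1.7,0],5],[[0.12,0,-0.57],[0,-2.3,0],5],[[0.12,0,-0.57],[0,-2.3,0],5]]'

```text
t: 4.25
tcp_pos: [546.2, 177.2, 166.7]
eef_rot: [0.062, 0.794, 0.599, -0.079]
ft_force: [-2.4, -0.7, -1.4]
opening: 13.7
```

```bash
python3 - <<'E'
from h import *
for th in(.2,.3): hold(.438,th)
f=grab_frame("scene");save(f,"scene3",(320,150,470,260))
E
```

```text
g 0.438 th 0.2 -> [545.85 176.74 167.13] t 4.25 tcp [546.22 177.22 166.73] zaxis [-0.05 -0.19 -0.98] open 13.67619019756723 F [-2.37 -0.7  -1.38] j [ 0.28  0.25  1.71 -0.18  1.29  0.62]
shift [-0.01 -0.   -0.01] turn [0.05 0.01 0.  ]
g 0.438 th 0.3 -> [547.34 181.93 180.72] t 4.25 tcp [546.22 177.22 166.73] zaxis [-0.05 -0.19 -0.98] open 13.67619019756723 F [-2.37 -0.7  -1.38] j [ 0.28  0.25  1.71 -0.18  1.29  0.62]
shift [ 0.04 -0.   -0.29] turn [ 0.05 -1.14  0.  ]
```

View pics/scene3.png

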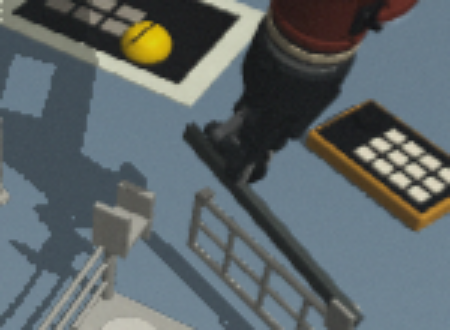

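Request:
play_rows --targets '[[[0.02,0,-0.15],[0,-0.6,0],5],[[0.04,0,-0.3],[0,-1.15,0],5],[[0.04,0,-0.3],[0,-1.15,0],5]]'

```text
t: 4.6
tcp_pos: [547.0, 182.2, 179.6]
eef_rot: [0.091, 0.789, 0.596, -0.118]
ft_force: [-1.0, -1.3, -3.4]
opening: 13.9
```

```bash
python3 - <<'E'
from h import *
for g in(.44,.38,.32,.26,.2): hold(g,.3)
E
```

```text
g 0.44 th 0.3 -> [547.04 182.01 180.72] t 4.6 tcp [547.   182.17 179.6 ] zaxis [-0.08 -0.28 -0.96] open 13.888665311310843 F [-0.99 -1.35 -3.42] j [ 0.33  0.29  1.65 -0.25  1.38  0.68]
shift [-0.01  0.   -0.02] turn [ 0.04 -0.01  0.03]
g 0.38 th 0.3 -> [555.93 179.73 180.72] t 4.6 tcp [547.   182.17 179.6 ] zaxis [-0.08 -0.28 -0.96] open 13.888665311310843 F [-0.99 -1.35 -3.42] j [ 0.33  0.29  1.65 -0.25  1.38  0.68]
shift [-0.    0.19 -0.02] turn [-0.16 -0.   -0.63]
g 0.32 th 0.3 -> [564.94 177.99 180.72] t 4.6 tcp [547.   182.17 179.6 ] zaxis [-0.08 -0.28 -0.96] open 13.888665311310843 F [-0.99 -1.35 -3.42] j [ 0.33  0.29  1.65 -0.25  1.38  0.68]
shift [ 0.01  0.37 -0.03] turn [-0.36 -0.   -1.28]
g 0.26 th 0.3 -> [574.04 176.79 180.72] t 4.6 tcp [547.   182.17 179.6 ] zaxis [-0.08 -0.28 -0.96] open 13.888665311310843 F [-0.99 -1.35 -3.42] j [ 0.33  0.29  1.65 -0.25  1.38  0.68]
shift [ 0.04  0.55 -0.03] turn [-0.57 -0.   -1.94]
g 0.2 th 0.3 -> [583.2  176.13 180.72] t 4.6 tcp [547.   182.17 179.6 ] zaxis [-0.08 -0.28 -0.96] open 13.888665311310843 F [-0.99 -1.35 -3.42] j [ 0.33  0.29  1.65 -0.25  1.38  0.68]
shift [ 0.07  0.73 -0.04] turn [-0.77 -0.   -2.6 ]
```

Request:
play_rows --targets '[[[0,0.19,-0.02],[-0.16,0,-0.63],5],[[0.01,0.37,-0.03],[-0.36,0,-1.28],5],[[0.04,0.55,-0.03],[-0.57,0,-1.94],5],[[0.07,0.73,-0.04],[-0.77,0,-2.6],5],[[0.07,0.73,-0.04],[-0.77,0,-2.6],5]]'

```text
t: 5.1
tcp_pos: [582.8, 176.2, 179.0]
eef_rot: [0.102, 0.714, 0.685, -0.107]
ft_force: [-1.1, 3.4, -3.8]
opening: 13.7
```

```bash
python3 - <<'E'
from h import *
for g in(.2,.15,.1,.07,.04): hold(g,.3)
f=grab_frame("scene");save(f,"scene4",(320,150,470,260))
E
```

```text
g 0.2 th 0.3 -> [583.2  176.13 180.72] t 5.1 tcp [582.75 176.19 178.95] zaxis [-0.01 -0.29 -0.96] open 13.685135885872343 F [-1.07  3.36 -3.77] j [ 0.32  0.32  1.62 -0.29  1.32  0.44]
shift [-0.01  0.01 -0.03] turn [-0.01 -0.04  0.  ]
g 0.15 th 0.3 -> [590.85 176.01 180.72] t 5.1 tcp [582.75 176.19 178.95] zaxis [-0.01 -0.29 -0.96] open 13.685135885872343 F [-1.07  3.36 -3.77] j [ 0.32  0.32  1.62 -0.29  1.32  0.44]
shift [-0.01  0.16 -0.03] turn [-0.18 -0.04 -0.55]
g 0.1 th 0.3 -> [598.49 176.27 180.72] t 5.1 tcp [582.75 176.19 178.95] zaxis [-0.01 -0.29 -0.96] open 13.685135885872343 F [-1.07  3.36 -3.77] j [ 0.32  0.32  1.62 -0.29  1.32  0.44]
shift [ 0.    0.31 -0.04] turn [-0.35 -0.04 -1.09]
g 0.07 th 0.3 -> [603.07 176.61 180.72] t 5.1 tcp [582.75 176.19 178.95] zaxis [-0.01 -0.29 -0.96] open 13.685135885872343 F [-1.07  3.36 -3.77] j [ 0.32  0.32  1.62 -0.29  1.32  0.44]
shift [ 0.01  0.41 -0.04] turn [-0.45 -0.04 -1.42]
g 0.04 th 0.3 -> [607.63 177.08 180.72] t 5.1 tcp [582.75 176.19 178.95] zaxis [-0.01 -0.29 -0.96] open 13.685135885872343 F [-1.07  3.36 -3.77] j [ 0.32  0.32  1.62 -0.29  1.32  0.44]
shift [ 0.03  0.5  -0.05] turn [-0.55 -0.04 -1.75]
```

View pics/scene4.png

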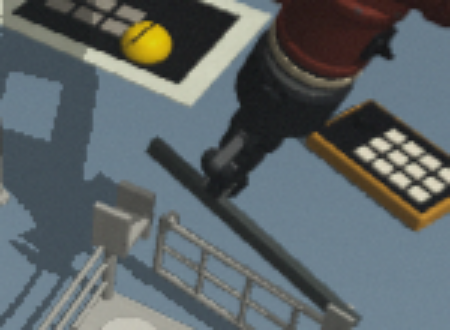

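Request:
play_rows --targets '[[[0,0.16,-0.03],[-0.18,0,-0.55],5],[[0,0.31,-0.04],[-0.35,0,-1.1],5],[[0.01,0.41,-0.04],[-0.45,0,-1.4],5],[[0.03,0.5,-0.05],[-0.55,0,-1.75],5],[[0.03,0.5,-0.05],[-0.55,0,-1.75],5]]'

```text
t: 5.65
tcp_pos: [606.5, 177.6, 179.6]
eef_rot: [0.109, 0.657, 0.739, -0.099]
ft_force: [-1.7, 4.3, -6.9]
opening: 13.7
```

```bash
python3 - <<'E'
from h import *
for th in(.3,.2,.1,.05,0.02): hold(.035,th)
for c,cr in(("top",(160,125,310,260)),("scene",(320,150,470,260))):
    f=grab_frame(c);save(f,c+"5",cr)
E
```

```text
g 0.035 th 0.3 -> [608.39 177.17 180.72] t 5.65 tcp [606.55 177.57 179.57] zaxis [ 0.03 -0.29 -0.96] open 13.710683113395401 F [-1.73  4.26 -6.93] j [ 0.31  0.33  1.6  -0.3   1.29  0.29]
shift [-0.02  0.04 -0.02] turn [-0.04 -0.05 -0.07]
g 0.035 th 0.2 -> [609.06 171.82 167.13] t 5.65 tcp [606.55 177.57 179.57] zaxis [ 0.03 -0.29 -0.96] open 13.710683113395401 F [-1.73  4.26 -6.93] j [ 0.31  0.33  1.6  -0.3   1.29  0.29]
shift [-0.04  0.04  0.27] turn [-0.04  1.1  -0.07]
g 0.035 th 0.1 -> [609.55 167.83 153.08] t 5.65 tcp [606.55 177.57 179.57] zaxis [ 0.03 -0.29 -0.96] open 13.710683113395401 F [-1.73  4.26 -6.93] j [ 0.31  0.33  1.6  -0.3   1.29  0.29]
shift [-0.04  0.04  0.56] turn [-0.04  2.24 -0.08]
g 0.035 th 0.05 -> [609.74 166.37 145.92] t 5.65 tcp [606.55 177.57 179.57] zaxis [ 0.03 -0.29 -0.96] open 13.710683113395401 F [-1.73  4.26 -6.93] j [ 0.31  0.33  1.6  -0.3   1.29  0.29]
shift [-0.02  0.04  0.71] turn [-0.04  2.82 -0.08]
g 0.035 th 0.02 -> [609.82 165.66 141.6 ] t 5.65 tcp [606.55 177.57 179.57] zaxis [ 0.03 -0.29 -0.96] open 13.710683113395401 F [-1.73  4.26 -6.93] j [ 0.31  0.33  1.6  -0.3   1.29  0.29]
shift [-0.01  0.04  0.8 ] turn [-0.03  3.16 -0.08]
```

View pics/scene5.png

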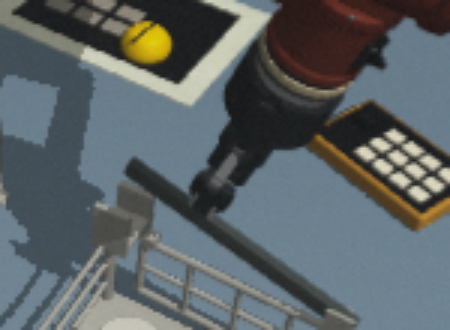

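View pics/top5.png

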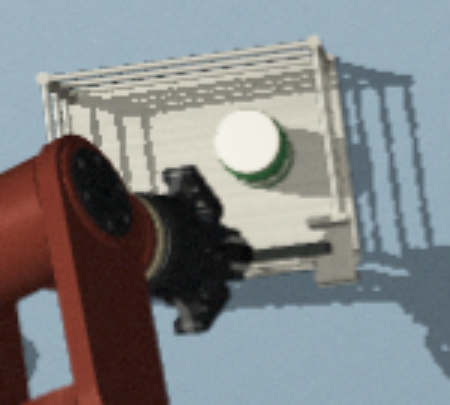

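Request:
play_rows --targets '[[[-0.02,0.02,0.15],[0,0.5,0],5],[[-0.03,0.03,0.28],[0,1.1,0],5],[[-0.03,0.04,0.42],[0,1.7,0],5],[[-0.04,0.04,0.56],[0,2.25,0],5],[[-0.04,0.04,0.56],[0,2.25,0],5]]'

```text
t: 6.25
tcp_pos: [607.6, 168.4, 151.8]
eef_rot: [0.034, 0.665, 0.745, -0.034]
ft_force: [-3.3, 8.2, -5.1]
opening: 13.6
```

```bash
python3 - <<'E'
from h import *
for th in(.1,.05,0.02,0): hold(.035,th)
for c,cr in(("top",(160,125,310,260)),("scene",(320,150,470,260))):
    f=grab_frame(c);save(f,c+"6",cr)
E
```

```text
g 0.035 th 0.1 -> [609.55 167.83 153.08] t 6.25 tcp [607.61 168.4  151.83] zaxis [ 0.01 -0.09 -1.  ] open 13.570918993762742 F [-3.28  8.24 -5.08] j [ 0.2   0.32  1.65 -0.1   1.19  0.13]
shift [-0.02  0.04 -0.02] turn [-0.08 -0.06 -0.11]
g 0.035 th 0.05 -> [609.74 166.37 145.92] t 6.25 tcp [607.61 168.4  151.83] zaxis [ 0.01 -0.09 -1.  ] open 13.570918993762742 F [-3.28  8.24 -5.08] j [ 0.2   0.32  1.65 -0.1   1.19  0.13]
shift [-0.03  0.04  0.12] turn [-0.07  0.51 -0.11]
g 0.035 th 0.02 -> [609.82 165.66 141.6 ] t 6.25 tcp [607.61 168.4  151.83] zaxis [ 0.01 -0.09 -1.  ] open 13.570918993762742 F [-3.28  8.24 -5.08] j [ 0.2   0.32  1.65 -0.1   1.19  0.13]
shift [-0.04  0.04  0.21] turn [-0.07  0.86 -0.11]
g 0.035 th 0 -> [609.87 165.26 138.7 ] t 6.25 tcp [607.61 168.4  151.83] zaxis [ 0.01 -0.09 -1.  ] open 13.570918993762742 F [-3.28  8.24 -5.08] j [ 0.2   0.32  1.65 -0.1   1.19  0.13]
shift [-0.04  0.04  0.27] turn [-0.07  1.09 -0.11]
```

View pics/scene6.png

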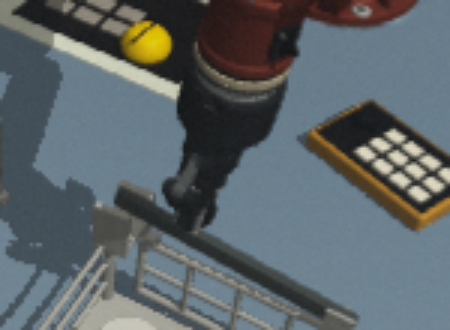

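View pics/top6.png

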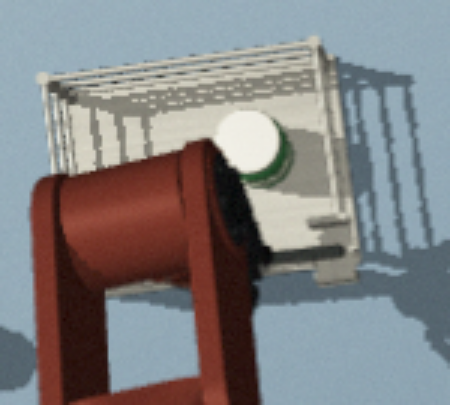

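Request:
play_rows --targets '[[[-0.02,0.03,0.07],[0,0.3,0],5],[[-0.03,0.06,0.14],[0,0.5,0],5],[[-0.04,0.06,0.2],[0,0.8,0],5],[[-0.04,0.06,0.24],[0,1.0,0],5],[[-0.04,0.06,0.24],[0,1.0,0],5]]'

```text
t: 6.85
tcp_pos: [609.4, 166.6, 140.2]
eef_rot: [0.0, 0.665, 0.747, -0.006]
ft_force: [-4.6, 6.8, -4.1]
opening: 13.7
```

```bash
python3 - <<'E'
from h import *
for th in(0.02,0): hold(.035,th)
for c,cr in(("top",(160,125,310,260)),("scene",(320,150,470,260))):
    f=grab_frame(c);save(f,c+"7",cr)
E
```

```text
g 0.035 th 0.02 -> [609.82 165.66 141.6 ] t 6.85 tcp [609.42 166.59 140.18] zaxis [-0.01 -0.01 -1.  ] open 13.747186173200262 F [-4.62  6.83 -4.1 ] j [ 0.16  0.32  1.66 -0.01  1.17  0.05]
shift [-0.02  0.01 -0.03] turn [-0.1  -0.14 -0.09]
g 0.035 th 0 -> [609.87 165.26 138.7 ] t 6.85 tcp [609.42 166.59 140.18] zaxis [-0.01 -0.01 -1.  ] open 13.747186173200262 F [-4.62  6.83 -4.1 ] j [ 0.16  0.32  1.66 -0.01  1.17  0.05]
shift [-0.03  0.01  0.03] turn [-0.1   0.09 -0.09]
```

View pics/scene7.png

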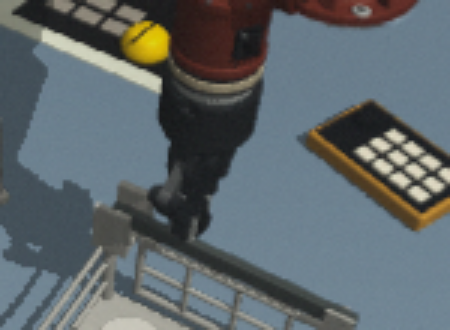

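View pics/top7.png

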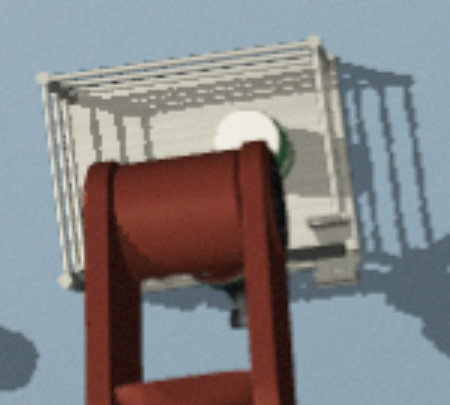

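Request:
play_rows --targets '[[[-0.02,0,0.02],[0,0,0],15],[[-0.02,0,0.02],[0,0,0],30],[[-0.02,0,0.02],[0,0,0],45],[[-0.02,0,0.02],[0,0,0],50],[[-0.02,0,0.02],[0,0,0],50]]'

```text
t: 7.45
tcp_pos: [610.4, 165.1, 140.5]
eef_rot: [0.001, 0.665, 0.747, -0.006]
ft_force: [-1.0, -0.1, 0.6]
opening: 42.7
```

Request:
play_rows --targets '[[[0,0,-0.5],[0,0,0],50],[[0,0,-1],[0,0,0],50],[[0,0,-1.8],[0,0,0],50],[[0,0,-2.6],[0,0,0],50],[[0,0,-2.6],[0,0,0],50]]'

```text
t: 7.95
tcp_pos: [615.6, 166.7, 279.6]
eef_rot: [0.006, 0.665, 0.747, 0.0]
ft_force: [0.8, 0.0, -0.2]
opening: 42.6
```

Request:
play_rows --targets '[[[0,-1,-0.5],[0,0,0],50],[[0,-2,-0.5],[0,0,0],50],[[0,-3,-0.5],[0,0,0],50],[[0,-3.5,-0.5],[0,0,0],50],[[0,-3.5,-0.5],[0,0,0],50]]'

```text
t: 8.45
tcp_pos: [438.1, 146.3, 302.6]
eef_rot: [0.006, 0.665, 0.747, -0.001]
ft_force: [0.6, 0.1, 0.9]
opening: 42.6
```

```bash
python3 - <<'E'
from h import *
s,p,_=tool();print(s["t"],p,s["opening"])
for c,cr in(("top",(160,125,310,260)),("scene",(310,190,460,300))):
    f=grab_frame(c);save(f,c+"8",cr);np.save(c+"8.npy",f,allow_pickle=True)
    for t in("jar","bar_knob"):print(c,t,[(np.array(d["position"]),round(d["conf"],2)) for d in spot_in(c,t)])
E
```

```text
8.45 [438.12 146.29 302.57] 42.63644188263116
top jar [(array([708.7, 183. , 103.3]), 0.87)]
top bar_knob [(array([604.9, 197.6, 129.8]), 0.66)]
scene jar [(array([726.9, 192.9,  84.3]), 0.75), (array([677.8, 254.3,   6.5]), 0.22)]
scene bar_knob [(array([607. , 189.5, 132.2]), 0.64), (array([603.5, 224.7, 106.5]), 0.51)]
```

View pics/scene8.png

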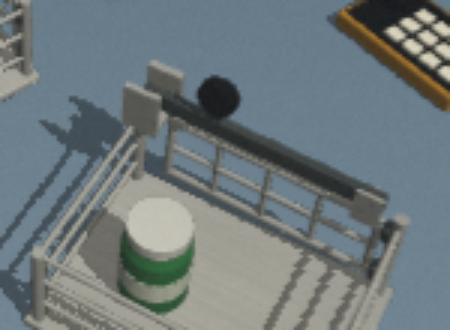

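View pics/top8.png

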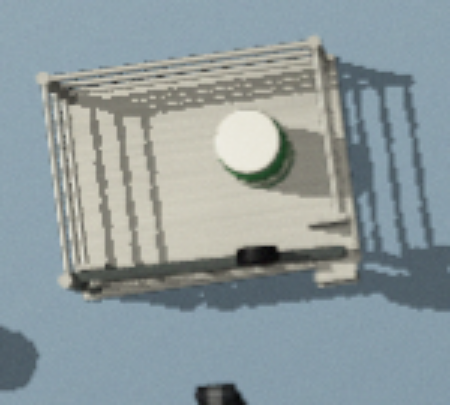

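```bash
python3 - <<'E'
from h import *
for c,cr in(("top",(160,180,310,225)),("scene",(340,200,460,275))):
    f=np.load(c+"8.npy",allow_pickle=True).item()
    P=np.array([pw(f,u,v) for v in range(cr[1],cr[3]) for u in range(cr[0],cr[2]) if f["range_z"][v,u]>0])
    e=np.array([.158,-.987]);n=np.array([.987,.158]);t=(P[:,:2]-H)@e;s=(P[:,:2]-H)@n
    for a in range(20,250,25):
        m=(t>a)&(t<a+25)&(abs(s)<18)&(P[:,2]>115)&(P[:,2]<148)
        if m.sum(): print(c,a,m.sum(),"z90",np.percentile(P[m,2],90),"s med",np.median(s[m]))
E
```

```text
top 20 59 z90 131.6709106502452 s med -2.308408801799475
top 45 41 z90 131.31461431473372 s med -3.438474118231777
top 70 41 z90 132.1562757758013 s med -4.25919124569625
top 95 43 z90 130.75763067012076 s med -5.288284322599799
top 120 37 z90 132.10378495079812 s med -5.707938107232083
top 145 2 z90 142.0079536811153 s med -12.156798245340536
top 170 25 z90 134.21422504225083 s med -8.634317030224297
top 195 49 z90 133.18563139254525 s med -7.533130480229845
top 220 45 z90 138.41413806461247 s med -6.553758689656603
scene 20 73 z90 129.78130846042058 s med 2.0538840123267335
scene 45 62 z90 128.59485258456544 s med 0.8309508439028146
scene 70 59 z90 128.8215234588318 s med 0.23866563634344995
scene 95 61 z90 128.83231976635795 s med -0.5879726979630807
scene 120 53 z90 128.86266998339357 s med -1.7792583150314554
scene 145 72 z90 144.35436134426504 s med -1.7526466095374262
scene 170 58 z90 140.5964945988486 s med -2.981522616639446
scene 195 58 z90 134.8666137962087 s med -4.092347141091226
scene 220 19 z90 147.49655081251476 s med -6.4696956108625105
```

```bash
python3 -c "
from h import *
print(finish_job())"
```

```text
the job is handed in; nothing more can be done
None
```

The gate is latched, and I handed the job in with the robot clear of everything; the clock read about 8.5 s of the 38 s allowed.

I gripped the black knob and lifted the bar about 0.3 rad. I then swung the gate from about 0.44 rad to nearly shut, with the bar passing over the lip. I lowered the bar behind the lip, let go and drew the arm back.

What the last checks showed:
- **Bar:** both pictures show it between the lip and the back plate. Its top measures 129–132 mm along its length, so it is level. Readings near the catch and the knob were higher, because those parts fell within the measured area.
- **Gate:** it stands about 0.03–0.04 rad open, within the 0–0.08 rad allowed for a latched gate.
- **Jar:** it is upright, and its lid is within a pixel of where it was in the first top picture. The network's two position reports for it from the top camera differ by about 6 mm between start and end. I put that down to network noise, since the scene camera agrees to about 2 mm.
- **Knob:** the network put it about 25–30 mm off along the bar throughout, so I used the bar geometry and depth readings instead.
- **Force:** readings at the wrist during the handling stayed under about 10 N.

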